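# Load the tube block into the dry-bath heater

### The job

The aluminium tube block was left on the heater's lid: take it off and stand it upright on the bench, then lift the hinged lid open until it rests back on its stop, without letting it slam. Then lower the block gently (do not drop it) into the heater's slot, holes up and long side across the slot, flat on the slot's floor, and leave the lid open. Leave the other things on the bench where they are.

Things in the scene. Friction and masses are not known exactly. Their poses are not given: they have to be found in the camera images.
- bath: white bench-top dry-bath heater, fixed, outside 152 (x) x 170 (y) x 85 tall, with a hinged grey lid on top. Origin: centre of its underside on the bench; x from its front (robot side) to its hinged back, y to its left, z up; it stands turned by some yaw
- well (a point): centre of the heater's slot floor, 10 above the bench, axes as the heater's. Under the lid the slot is 140 long along x, only 70 wide along y, 75 deep to the rim, with solid sides: beside a 62 wide block there is no room for fingers in y, but ample room before and behind it in x
- lid (a joint): lid angle, rad: 0 shut, 1.8 resting back on its stop (13 degrees past upright). The lid is a grey plate 152 x 170 x 8, 0.35 kg; damped hinge along y at the back: released short of upright it falls shut, released past about 1.62 it sinks by itself slowly onto the stop
- lid_handle (a point): centre of the lid's handle: round steel bar 10 dia, 110 long along y on two end posts, bar centre 40 above the lid's top face (35 free under it), 20 back from the front edge. Seen from the hinge with the lid shut it lies 132 to the front and 48 up. It turns with the lid
- lid_hinge (a point): middle of the lid's hinge axis (along y), 86 above the bench and 76 behind the heater's centre; its axes turn with the lid
- block: plain aluminium tube block, 46 (x) x 62 (y) x 60 tall (z), about 0.4 kg, 12 dark tube holes in its top. Origin: centre of its underside. It starts upright on the shut lid (lid top 94 above the bench), long side along the hinge, about 10 behind the handle bar, so only its two ends (62 apart) can be gripped there
- rack: white tube rack with capped tubes, fixed. The origin is a point on the bench 140 in front (robot side) of the rack's centre (x points from it to the rack; the rack is 70 along x, 130 along y, 100 tall): the bench around this point is clear for 70 all round. Rack and heater stand on opposite sides of the bench's middle and may change places
- reagent_bottle: bystander to leave alone: white plastic bottle with red cap, 68 dia x 150 tall. Origin: centre of its underside
- amber_bottle: bystander to leave alone: amber glass bottle, black cap, 52 dia x 120 tall. Origin: centre of its underside
- small_jar: bystander to leave alone: small white jar, 44 dia x 50 tall. Origin: centre of its underside
- timer: bystander to leave alone: grey bench timer, flat box 50 x 40 x 20. Origin: centre of its underside
- beaker: bystander to leave alone: glass beaker, 70 dia x 90 tall. Origin: centre of its underside
- tip_box: bystander to leave alone: tip box with blue rack on a clear base, 75 x 110 x 52 tall. Origin: centre of its underside
Things that resemble listed ones, but are neither listed nor needed, are in the scene too. What is shaped like the block but purple is not meant.

How it is judged:
On the way, in this order (a step that is already met when the one before it is completed fails the run):
1. the block stands upright on the bench, let go, the lid still shut (height (world z) of block below 0.006 m and angle between block's own z axis and vertical below 0.1 rad and linear speed of block below 0.02 m/s and contact force between the fingers and block below 0.1 N and value of joint lid below 0.2 rad), for 0.2 s.
2. the lid rests open on its stop, let go (value of joint lid above 1.74 rad and contact force between the fingers and bath below 0.1 N), for 0.2 s.
At the end, for the whole second after the job is handed in: the lid rests open on its stop (above 1.74 rad) and the block, released and at rest, stands on the slot's floor (within 6 mm of it), upright (within 0.08 rad), its long side across the slot (within 0.15 rad) (value of joint lid above 1.74 rad and z of block in the frame of well between -0.004 and 0.006 m and y of block in the frame of well between -0.008 and 0.008 m and x of block in the frame of well between -0.055 and 0.055 m and angle between block's own z axis and vertical below 0.08 rad and angle between the y axis of block and the y axis of well, either way round below 0.15 rad and linear speed of block below 0.02 m/s); the robot touches nothing.
It fails at once if the lid swings faster than 3.5 rad/s, opening or falling shut (slammed) (velocity of joint lid above 3.5 rad/s or velocity of joint lid below -3.5 rad/s).
It fails at once if the block moves faster than 0.5 m/s inside the slot (dropped in) (z of block in the frame of well below 0.06 m and horizontal distance between block and well below 0.06 m and linear speed of block above 0.5 m/s).
It fails at once if a bystander is moved more than 30 mm (distance of any of reagent_bottle, amber_bottle, small_jar, timer, beaker, tip_box from where it was at the start of the episode above 0.03 m).
It also fails if it takes over 70 s, if anything falls off the work surface, if the arm or the gripper's body presses on something with over 40 N, if the wrist force passes 120 N, or if a joint passes its speed limit or range.

### The arm

A 6-joint arm with a two-finger parallel gripper is mounted at the origin on the work surface. World frame = base frame: x ahead of the robot, y to its left, z up, the work surface at z = 0. Lengths are in m, angles in rad, forces in N, time in s.
With the tool pointing down it reaches from about 0.375 to 0.75 m from the base axis. Payload 9 kg.
Tool frame: the origin (TCP) lies midway between the tips of the shut fingers; the grasp point (between the pads) lies 19 mm behind it (env.pinch_z is the distance from the TCP to the grasp point, in m); z points along the fingers, y is the line along which they close (so a half turn about z gives the same grasp; the last joint's range is limited). The gripper opens to 85 mm and grips with 20 to 120 N. Pads are 22 mm wide; open, the fingers measure 114 mm over their backs; the gripper's body (76 mm by 85 mm) begins 54 mm behind the grasp point. The pads swing forward as they close: fully open they stand 13 mm farther back than shut.
Start: joints at [1.09, 0.104, 0.097, 1.564, 0, 1.353], TCP at [0.156, 0.579, 0.231] pointing down, gripper open.
Joint ranges: [-2.99, 2.99], [-0.84, 1.86], [-1.1, 1.16], [-1.84, 2.11], [-1.51, 1.56], [-3.14, 3.14]. Speed limits (rad/s): [2.22, 2.22, 2.57, 3.14, 3.14, 3.14].

### API

Orientations are given as a unit quaternion [w, x, y, z].
In Python, from station import env gives the robot as it stands.
- The arm moves only by the tool play_rows, never from a script. Its argument "deltas" is a list of rows, each a list of 7 numbers: the shift along the tool's x, y, z each as a share of 50 cm, from -1 to 1, then the turn, a rotation vector about the tool's x, y, z each as a share of 180 degrees, from -1 to 1, then the opening, from 0 (shut) to 1 (fully open). In form: [[dx, dy, dz, ax, ay, az, claw], ...]. A call has 1 to 20 rows; each row is the pose to reach, as a shift and turn from the pose commanded when the call began, along the tool's axes at that moment, turning the shorter way round; what a row does not reach only later rows make up. A row lasts 1/10 s, in which the tool goes at most 50 mm and 8.59 degrees, less where a joint would pass 70% of its speed; a pose out of reach is approached as far as the arm can. A call with a number of a shift or a turn outside -1 to 1 is refused whole. A call with a gripper value outside its range is refused whole. The fingers move at their own pace and stop on an object; the grip force is fixed at half the most. Time passes only in rows, so rows that repeat a pose let the fingers close. It gives the time, the measured TCP pose, the force, the opening and the grip force at its end, in the units of the state.
- env.sense(): the state, without advancing time (a new reading comes with each control period).
- env.grab_frame(name): name is "side" or "top" or "wrist"; returns a dict with "img" (384x512x3 uint8, blue, green, red), "z_map" (384x512 float32, m along the optical axis (not along the pixel's ray), 0 where there is no reading), "mtx" (3x3 intrinsics, pixels), "k1" (the pictures are not rectified: a ray, as slopes to the right and down, at radius r is drawn at 1 + k1 r^2 times it, then the intrinsics apply), "cam_to_world" (4x4, takes a point from camera to world coordinates); the wrist camera has in their place "hand_eye" (4x4, takes a point from camera to tool coordinates, whose origin is the TCP and whose axes are the flange's). Camera axes: x right, y down, z forward; pixel columns grow to the right and rows downward; lengths in m; the calibration is good to about 2 mm. A picture is of the moment at which its call begins: read the wrist's pose just before it.
- env.job_done(): hands the job in; it is judged then, once.
The state is a dict: "time": time; "joints": joint angles; "dq": joint speeds; "effort": joint torques, N m; "ee_pos": TCP position; "orientation": TCP orientation; "contact_force": force on the tool from outside, world axes, zero at the start; "moment": the same for the moment, N m; "width": opening from 0.0 (shut) to 1.0 (fully open); "grasp_force": force on a finger pad.
Only numpy, scipy, OpenCV 4.12 (cv2) and the standard library are available. Lean on these libraries where they do the work, as an engineer would, in place of code of your own. Each camera call takes 0.05 s, during which the arm holds its last target. There are 200 camera calls.

## Working session

There is one attempt and no reset: what is moved stays moved. The work goes in short steps, Python scripts to look and compute and a tool call to move; the robot and the scene stay as the last step left them, time stands still between calls to the robot, and variables do not carry over. Pictures are saved under pics/ and viewed, at most 10 in all, crops included, and the job is handed in when it is done.

Besides the shell and the picture viewer there is one more tool, called after "Request:" as a command line: name --pt "numbers of a row" for each row, then --argument value for the rest. play_rows: Moves the arm, as the interface text tells. Shift numbers are shares of 50 cm and turn numbers shares of 180 degrees, none past 1 either way. Its arguments: {"type":"object","properties":{"deltas":{"type":"array"}},"required":["deltas"]}

```bash
ls; mkdir -p pics
cat > h.py <<'E'
import numpy as np, cv2
from station import env
from scipy.spatial.transform import Rotation as R
def pose(s=None):
    s=s or env.sense(); T=np.eye(4); q=s["orientation"]
    T[:3,:3]=R.from_quat([q[1],q[2],q[3],q[0]]).as_matrix(); T[:3,3]=s["ee_pos"]; return T
def grab(n):
    T=pose(); f=env.grab_frame(n)
    f["T"]=T@f["hand_eye"] if n=="wrist" else f["cam_to_world"]; return f
def cloud(f):
    h,w=f["z_map"].shape; K=np.array(f["mtx"]); v,u=np.mgrid[:h,:w]
    p=cv2.undistortPoints(np.stack([u,v],-1).reshape(-1,1,2).astype(float),K,np.array([f["k1"],0,0,0.])).reshape(h,w,2)
    z=f["z_map"]; P=np.dstack([p[...,0]*z,p[...,1]*z,z]); T=np.array(f["T"])
    return P@T[:3,:3].T+T[:3,3]
def save(f,n): cv2.imwrite(f"pics/{n}.png",f["img"])
E
python3 - <<'E'
from h import *
for n in ["top","side"]:
    f=grab(n); save(f,n+"0"); np.savez("/tmp/"+n+"0",P=cloud(f),img=f["img"]); print(n,f["T"].round(3).tolist(),f["k1"],f["mtx"])
s=env.sense();print(s, env.pinch_z)
E
```

```text
pics
top [[0.007, -0.994, 0.113, 0.409], [-1.0, -0.008, -0.012, -0.005], [0.013, -0.112, -0.994, 1.415], [0.0, 0.0, 0.0, 1.0]] 0.0036668051438998087 [[415.97948666   0.         255.57282185]
 [  0.         415.97948666 190.61322846]
 [  0.           0.           1.        ]]
side [[0.796, -0.411, 0.444, 0.089], [-0.605, -0.555, 0.571, -0.613], [0.011, -0.723, -0.69, 0.833], [0.0, 0.0, 0.0, 1.0]] 0.02924944868648196 [[385.11561234   0.         255.02966934]
 [  0.         385.11561234 192.46132188]
 [  0.           0.           1.        ]]
{'time': 0.1, 'joints': array([ 1.09028758e+00,  1.04640789e-01,  9.65698710e-02,  1.56390388e+00,
       -5.79397094e-06,  1.35309321e+00]), 'dq': array([ 3.68407827e-05, -7.44396411e-04, -1.72892043e-04,  3.23953657e-04,
        1.04322149e-03, -1.06486240e-04]), 'effort': array([ 7.22570912e-03, -5.58202028e+01,  5.04722464e+01,  1.28470600e-02,
       -1.33717249e-04, -1.94629644e-05]), 'ee_pos': array([0.15573083, 0.57913566, 0.23061195]), 'orientation': array([-1.98830638e-04,  1.31024971e-01,  9.91378893e-01, -5.54683855e-04]), 'contact_force': array([0.04308555, 0.55729393, 0.73977829]), 'moment': array([ 0.01870644,  0.0287227 , -0.02426486]), 'grasp_force': 0.0, 'width': 1.0005647910984132} 0.0187
```

View pics/top0.png

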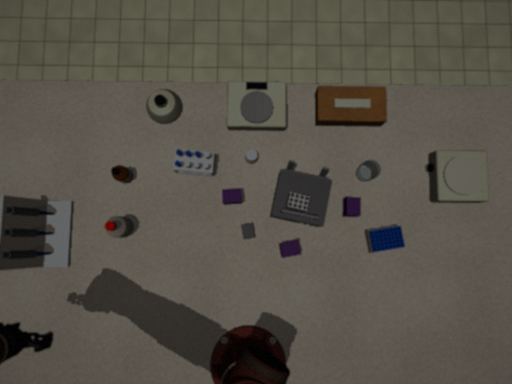

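View pics/side0.png

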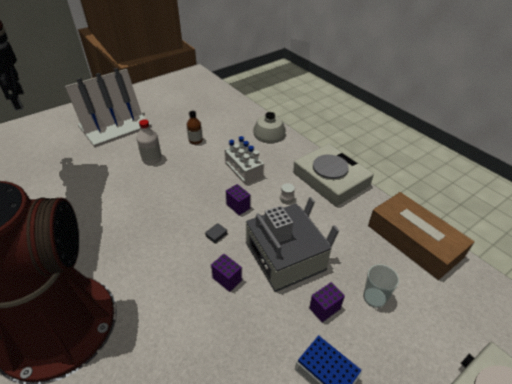

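The top view shows the heater at about (302,197), with the block on its lid at (298,202) and the handle bar in front at (300,214). The rack is at (194,162), the purple decoys at (232,196), (290,248) and (352,207), and the timer at (249,230). The side view agrees.

Run:
```python
from h import *
d=np.load("/tmp/top0.npz");P=d["P"];img=d["img"]
def rect(m,name):
    n,l,st,c=cv2.connectedComponentsWithStats(m.astype(np.uint8))
    for i in range(1,n):
        if st[i,4]<25: continue
        q=P[l==i]; r=cv2.minAreaRect(q[:,:2].astype(np.float32)*1000)
        print(name,c[i].round(),st[i,4],"c",np.round(r[0]),"sz",np.round(r[1]),"ang",round(r[2],1),"z",np.median(q[:,2]).round(4))
z=P[...,2];roi=np.zeros(z.shape,bool);roi[150:240,255:340]=1
print("bench",np.median(z[250:270,280:400]))
rect(roi&(abs(z-.094)<.012)&(d["P"][...,0]>0),"lid")
rect(roi&(z>.147)&(z<.165),"block")
rect(roi&(z>.115)&(z<.144),"bar")
rect((z>.015)&(z<.3)&(~roi)&(P[...,0]>.2)&(P[...,0]<.75)&(abs(P[...,1])<.5),"obj")
```

```text
bench -3.2638507184712395e-05
lid [302. 195.] 2112 c [ 542. -168.] sz [171. 158.] ang 78.5 z 0.0933
block [298. 201.] 310 c [ 522. -149.] sz [62. 47.] ang 76.2 z 0.1539
bar [299. 213.] 125 c [ 485. -155.] sz [118.  10.] ang 78.3 z 0.1372
obj [194. 161.] 876 c [660. 185.] sz [131.  72.] ang 85.1 z 0.0598
obj [250. 155.] 114 c [685.   0.] sz [40. 31.] ang 0.8 z 0.0478
obj [370. 169.] 318 c [ 633. -392.] sz [69. 66.] ang 89.2 z 0.0631
obj [121. 173.] 291 c [616. 419.] sz [46. 52.] ang 71.9 z 0.0795
obj [231. 196.] 288 c [547.  58.] sz [47. 62.] ang 3.5 z 0.0591
obj [352. 206.] 323 c [ 515. -340.] sz [48. 62.] ang 87.9 z 0.0589
obj [119. 226.] 488 c [443. 418.] sz [63. 67.] ang 77.9 z 0.1018
obj [248. 230.] 168 c [433.   4.] sz [49. 39.] ang 10.1 z 0.0193
obj [384. 238.] 800 c [ 410. -449.] sz [ 75. 111.] ang 10.2 z 0.0513
obj [290. 248.] 294 c [ 376. -134.] sz [46. 62.] ang 10.8 z 0.0593
```

```bash
cat >> h.py <<'E'
def Tdown(x,y,z,ang,tilt=0):
    """tool down, tool y axis along world angle ang (deg)"""
    a=np.radians(ang); yy=np.array([np.cos(a),np.sin(a),0]); zz=np.array([0,0,-1.])
    T=np.eye(4); T[:3,:3]=np.c_[np.cross(yy,zz),yy,zz]; T[:3,3]=x,y,z; return T
def row(T,T0=None):
    T0=pose() if T0 is None else T0; D=np.linalg.inv(T0)@T
    r=np.r_[D[:3,3]/.5, R.from_matrix(D[:3,:3]).as_rotvec()/np.pi]
    print(r.round(4).tolist()); return r
E
python3 - <<'E'
from h import *
row(Tdown(.48,.15,.24,76.5)); row(Tdown(.522,-.149,.24,76.5),Tdown(.48,.15,.24,76.5))
E
```

```text
[-0.8492, -0.6603, -0.0182, -0.0004, -0.0001, -0.0087]
[-0.2213, -0.5619, 0.0, 0.0, 0.0, 0.0]
```

Request:
play_rows --pt "-0.85 -0.66 -0.02 0 0 -0.0087 1" --pt "-0.85 -0.66 -0.02 0 0 -0.0087 1" --pt "-0.85 -0.66 -0.02 0 0 -0.0087 1" --pt "-0.85 -0.66 -0.02 0 0 -0.0087 1" --pt "-0.85 -0.66 -0.02 0 0 -0.0087 1" --pt "-0.85 -0.66 -0.02 0 0 -0.0087 1" --pt "-0.85 -0.66 -0.02 0 0 -0.0087 1" --pt "-0.85 -0.66 -0.02 0 0 -0.0087 1" --pt "-0.85 -0.66 -0.02 0 0 -0.0087 1" --pt "-0.85 -0.66 -0.02 0 0 -0.0087 1" --pt "-0.85 -0.66 -0.02 0 0 -0.0087 1" --pt "-0.85 -0.66 -0.02 0 0 -0.0087 1" --pt "-0.85 -0.66 -0.02 0 0 -0.0087 1" --pt "-0.85 -0.66 -0.02 0 0 -0.0087 1" --pt "-0.85 -0.66 -0.02 0 0 -0.0087 1"

```text
time: 1.6
ee_pos: [0.48, 0.1513, 0.2413]
orientation: [-0.0, 0.117, 0.993, 0.0]
contact_force: [-0.9, 0.4, -0.3]
width: 1.001
grasp_force: 0.0
```

Request:
play_rows --pt "-0.22 -0.56 0 0 0 0 1" --pt "-0.22 -0.56 0 0 0 0 1" --pt "-0.22 -0.56 0 0 0 0 1" --pt "-0.22 -0.56 0 0 0 0 1" --pt "-0.22 -0.56 0 0 0 0 1" --pt "-0.22 -0.56 0 0 0 0 1" --pt "-0.22 -0.56 0 0 0 0 1" --pt "-0.22 -0.56 0 0 0 0 1" --pt "-0.22 -0.56 0 0 0 0 1" --pt "-0.22 -0.56 0 0 0 0 1" --pt "-0.22 -0.56 0 0 0 0 1"

```text
time: 2.7
ee_pos: [0.5223, -0.1463, 0.2416]
orientation: [0.0, 0.116, 0.993, -0.0]
contact_force: [-0.3, 0.7, 0.3]
width: 1.001
grasp_force: 0.0
```

Run:
```python
from h import *
f=grab("wrist"); save(f,"w1"); P=cloud(f); z=P[...,2]
print(pose().round(4).tolist())
for nm,lo,hi in [("block",.145,.165),("bar",.125,.142),("lid",.085,.103)]:
    m=(z>lo)&(z<hi); q=P[m]; r=cv2.minAreaRect(q[:,:2].astype(np.float32)*1000); print(nm,m.sum(),r,np.median(q[:,2]))
row(Tdown(.522,-.149,.112,76.5))
```

```text
[[-0.9728, 0.2317, 0.0004, 0.5223], [0.2317, 0.9728, -0.0001, -0.1465], [-0.0004, 0.0, -1.0, 0.2415], [0.0, 0.0, 0.0, 1.0]]
block 3309 ((521.0872192382812, -147.9968719482422), (62.24976348876953, 46.17482376098633), 76.91463470458984) 0.15488666113982488
bar 1580 ((488.0354309082031, -155.4634246826172), (119.25435638427734, 18.89361000061035), 78.27284240722656) 0.1387494146303468
lid 14203 ((557.4166870117188, -127.19033813476562), (571.34912109375, 193.11550903320312), 83.83074951171875) 0.09475098615504735
[-0.0004, -0.005, 0.2591, 0.0, 0.0001, 0.0006]
```

View pics/w1.png

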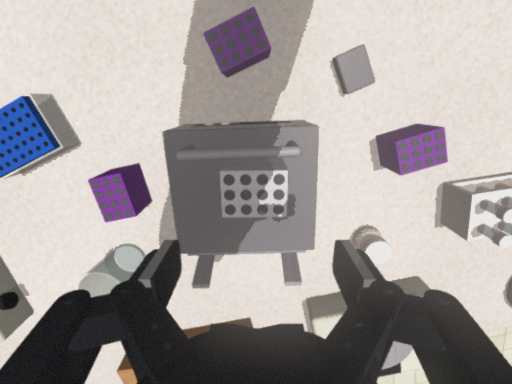

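The block's top is centred at pixel (254,194), with the bar in front of it (175–300,153) and the fingers straddling it. I'll descend and grip the ends.

Request:
play_rows --pt "0 -0.003 0.05 0 0 0 1" --pt "0 -0.003 0.1 0 0 0 1" --pt "0 -0.003 0.15 0 0 0 1" --pt "0 -0.003 0.19 0 0 0 1" --pt "0 -0.003 0.22 0 0 0 1" --pt "0 -0.003 0.24 0 0 0 1" --pt "0 -0.003 0.25 0 0 0 1" --pt "0 -0.003 0.257 0 0 0 1" --pt "0 -0.003 0.257 0 0 0 1" --pt "0 -0.003 0.257 0 0 0 0" --pt "0 -0.003 0.257 0 0 0 0" --pt "0 -0.003 0.257 0 0 0 0" --pt "0 -0.003 0.257 0 0 0 0" --pt "0 -0.003 0.257 0 0 0 0" --pt "0 -0.003 0.257 0 0 0 0" --pt "0 -0.003 0.257 0 0 0 0"

```text
time: 4.35
ee_pos: [0.5224, -0.1492, 0.1138]
orientation: [0.001, 0.117, 0.993, -0.0]
contact_force: [-0.2, 0.5, 6.6]
width: 0.719
grasp_force: 65.9
```

Request:
play_rows --pt "0 0 -0.02 0 0 0 0" --pt "0 0 -0.05 0 0 0 0" --pt "0 0 -0.1 0 0 0 0" --pt "0 0 -0.15 0 0 0 0" --pt "0 0 -0.2 0 0 0 0" --pt "0 0 -0.2 0 0 0 0" --pt "0 0 -0.2 0 0 0 0"

```text
time: 5.05
ee_pos: [0.522, -0.1492, 0.2128]
orientation: [0.0, 0.117, 0.993, -0.0]
contact_force: [0.4, -0.2, -5.0]
width: 0.714
grasp_force: 66.9
```

Run:
```python
from h import *
f=grab("top"); P=cloud(f); z=P[...,2]
T=pose();print(T.round(4).tolist(),env.sense()["grasp_force"])
m=np.zeros(z.shape,bool);m[150:240,255:340]=1
m&=abs(z-.094)<.012; print(cv2.minAreaRect(P[m][:,:2].astype(np.float32)*1000))
B=Tdown(.515,.195,T[2,3],76.5)
row(B,T);
```

```text
[[-0.9724, 0.2334, -0.0011, 0.5215], [0.2334, 0.9724, 0.0007, -0.1489], [0.0012, 0.0005, -1.0, 0.2117], [0.0, 0.0, 0.0, 1.0]] 66.83172225952148
((562.9630737304688, -103.66069030761719), (52.6331901550293, 175.2684783935547), 69.97712707519531)
[0.1732, 0.6657, 0.0005, 0.0001, -0.0004, 0.0]
```

Request:
play_rows --pt "0.02 0.07 0 0 0 0 0" --pt "0.173 0.666 0 0 0 0 0" --pt "0.173 0.666 0 0 0 0 0" --pt "0.173 0.666 0 0 0 0 0" --pt "0.173 0.666 0 0 0 0 0" --pt "0.173 0.666 0 0 0 0 0" --pt "0.173 0.666 0 0 0 0 0" --pt "0.173 0.666 0 0 0 0 0" --pt "0.173 0.666 0 0 0 0 0" --pt "0.173 0.666 0 0 0 0 0" --pt "0.173 0.666 0 0 0 0 0"

```text
time: 6.2
ee_pos: [0.5154, 0.1935, 0.2122]
orientation: [-0.0, 0.118, 0.993, -0.0]
contact_force: [-0.6, 0.6, -4.0]
width: 0.716
grasp_force: 68.3
```

Request:
play_rows --pt "0 0 0.07 0 0 0 0" --pt "0 0 0.14 0 0 0 0" --pt "0 0 0.2 0 0 0 0" --pt "0 0 0.26 0 0 0 0" --pt "0 0 0.3 0 0 0 0" --pt "0 0 0.33 0 0 0 0" --pt "0 0 0.35 0 0 0 0" --pt "0 0 0.365 0 0 0 0" --pt "0 0 0.375 0 0 0 0" --pt "0 0 0.38 0 0 0 0" --pt "0 0 0.38 0 0 0 0"

```text
time: 7.3
ee_pos: [0.5156, 0.195, 0.0231]
orientation: [0.0, 0.117, 0.993, 0.0]
contact_force: [-0.3, 0.3, -4.3]
width: 0.717
grasp_force: 68.3
```

Request:
play_rows --pt "0 0 0.003 0 0 0 0" --pt "0 0 0.006 0 0 0 0" --pt "0 0 0.007 0 0 0 0"

```text
time: 7.6
ee_pos: [0.5157, 0.195, 0.0198]
orientation: [0.0, 0.117, 0.993, 0.0]
contact_force: [-2.1, 0.1, 3.1]
width: 0.72
grasp_force: 68.9
```

Request:
play_rows --pt "0 0 0 0 0 0 1" --pt "0 0 0 0 0 0 1" --pt "0 0 0 0 0 0 1" --pt "0 0 0 0 0 0 1" --pt "0 0 0 0 0 0 1" --pt "0 0 -0.1 0 0 0 1" --pt "0 0 -0.2 0 0 0 1" --pt "0 0 -0.3 0 0 0 1" --pt "0 0 -0.4 0 0 0 1" --pt "0 0 -0.44 0 0 0 1" --pt "0 0 -0.44 0 0 0 1" --pt "0 0 -0.44 0 0 0 1" --pt "0 0 -0.44 0 0 0 1"

```text
time: 8.9
ee_pos: [0.5148, 0.1948, 0.2375]
orientation: [-0.001, 0.117, 0.993, -0.0]
contact_force: [-1.1, 0.3, 0.0]
width: 0.997
grasp_force: 0.0
```

Run:
```python
from h import *
f=grab("wrist"); save(f,"w2"); P=cloud(f); z=P[...,2]
print(pose().round(4).tolist())
m=((z>.052)&(z<.068)).astype(np.uint8); n,l,st,c=cv2.connectedComponentsWithStats(m)
for i in range(1,n):
    if st[i,4]<400: continue
    q=P[l==i]; print(c[i],st[i,4],cv2.minAreaRect(q[:,:2].astype(np.float32)*1000),np.median(q[:,2]),f["img"][l==i].mean(0))
f=grab("top"); P=cloud(f); z=P[...,2]
m=np.zeros(z.shape,bool);m[150:240,255:340]=1
for lo,hi in [(.085,.1),(.125,.145)]:
    k=m&(z>lo)&(z<hi); print(cv2.minAreaRect(P[k][:,:2].astype(np.float32)*1000),np.median(z[k]))
```

```text
[[-0.9724, 0.2333, -0.0027, 0.5147], [0.2333, 0.9724, -0.0003, 0.1948], [0.0026, -0.0009, -1.0, 0.2375], [0.0, 0.0, 0.0, 1.0]]
[412.8353222   68.21479714] 419 ((444.2710266113281, 401.77838134765625), (68.05485534667969, 27.477468490600586), 4.8284592628479) 0.05994645211864069 [ 92.05727924  97.79236277 102.45823389]
[256.98322511 169.69426407] 1848 ((514.63232421875, 195.8907470703125), (62.14399337768555, 46.36317825317383), 76.84625244140625) 0.06082505978549982 [159.10335498 159.68290043 165.65422078]
[ 58.64169675 228.44133574] 1108 ((534.2900390625, -88.84121704101562), (174.7462921142578, 72.3833236694336), 17.06291961669922) 0.06017121579377077 [73.1101083  78.22563177 80.99909747]
[163.65506526 215.45431945] 1609 ((546.3111572265625, 60.28700256347656), (46.36110305786133, 62.665889739990234), 4.2695112228393555) 0.060790877791673525 [83.57178372 54.12740833 75.26476072]
[274.47399484 263.55035042] 2711 ((660.0311279296875, 186.4185791015625), (131.0184326171875, 72.63143920898438), 85.48408508300781) 0.0598808843084393 [186.14127628 188.71634083 192.34341571]
((550.962890625, -169.6472930908203), (170.367431640625, 175.99839782714844), 78.66535186767578) 0.09326961041288606
((557.2809448242188, -166.13238525390625), (116.04840087890625, 160.7262420654297), 81.87863159179688) 0.1371954367219479
```

Run:
```python
from h import *
print(env.sense()["joints"].round(3)); row(Tdown(.46,-.15,.30,-11.6))
print(env.grab_frame("wrist")["hand_eye"].round(3))
```

```text
[ 0.124 -0.043 -0.041  1.575  0.     0.36 ]
[-0.0543, -0.6963, -0.1243, -0.0008, -0.0004, 0.4895]
[[-0.001 -0.95  -0.311  0.08 ]
 [ 1.    -0.001 -0.     0.001]
 [-0.    -0.311  0.95  -0.144]
 [ 0.     0.     0.     1.   ]]
```

Request:
play_rows --pt "-0.05 -0.7 -0.12 0 0 0.49 0.4" --pt "-0.05 -0.7 -0.12 0 0 0.49 0.4" --pt "-0.05 -0.7 -0.12 0 0 0.49 0.4" --pt "-0.05 -0.7 -0.12 0 0 0.49 0.4" --pt "-0.05 -0.7 -0.12 0 0 0.49 0.4" --pt "-0.05 -0.7 -0.12 0 0 0.49 0.4" --pt "-0.05 -0.7 -0.12 0 0 0.49 0.4" --pt "-0.05 -0.7 -0.12 0 0 0.49 0.4" --pt "-0.05 -0.7 -0.12 0 0 0.49 0.4" --pt "-0.05 -0.7 -0.12 0 0 0.49 0.4" --pt "-0.05 -0.7 -0.12 0 0 0.49 0.4" --pt "-0.05 -0.7 -0.12 0 0 0.49 0.4" --pt "-0.05 -0.7 -0.12 0 0 0.49 0.4" --pt "-0.05 -0.7 -0.12 0 0 0.49 0.4" --pt "-0.05 -0.7 -0.12 0 0 0.49 0.4" --pt "-0.05 -0.7 -0.12 0 0 0.49 0.4"

```text
time: 10.65
ee_pos: [0.4581, -0.1512, 0.2993]
orientation: [-0.0, 0.775, 0.632, 0.0]
contact_force: [-0.0, -0.2, 0.4]
width: 0.403
grasp_force: 0.0
```

Run:
```python
from h import *
f=grab("wrist"); save(f,"w3"); P=cloud(f); z=P[...,2]
print(pose().round(4).tolist(), env.sense()["joints"].round(3))
np.savez("/tmp/w3",P=P,img=f["img"])
inb=(np.hypot(P[...,0]-.54,P[...,1]+.167)<.13)
for nm,lo,hi in [("bar",.135,.145),("lid",.090,.099)]:
    m=(inb&(z>lo)&(z<hi)).astype(np.uint8)
    n,l,st,c=cv2.connectedComponentsWithStats(m); i=1+np.argmax(st[1:,4]); q=P[l==i]
    print(nm,st[i],cv2.minAreaRect(q[:,:2].astype(np.float32)*1000),np.median(q[:,2]),q[:,:2].mean(0))
```

```text
[[0.2023, 0.9793, 0.0001, 0.4581], [0.9793, -0.2023, 0.0001, -0.1512], [0.0001, 0.0, -1.0, 0.2993], [0.0, 0.0, 0.0, 1.0]] [-0.591 -0.225 -0.096  1.701  0.     1.184]
bar [274 121  11  98 789] ((484.2763671875, -153.99130249023438), (117.79167175292969, 9.918844223022461), 78.56025695800781) 0.13894808428862654 [ 0.48470397 -0.15069542]
lid [  262    98   122   124 13352] ((542.205322265625, -165.841796875), (168.940673828125, 156.69129943847656), 78.61165618896484) 0.09481205277034274 [ 0.54487576 -0.15911004]
```

View pics/w3.png

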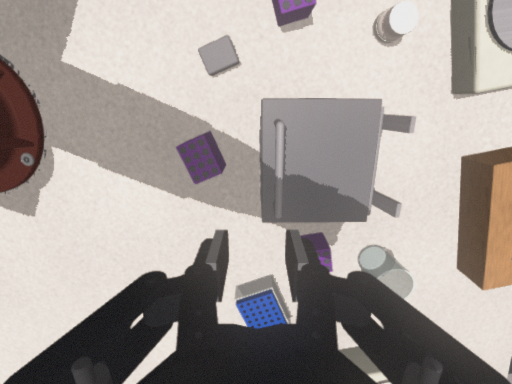

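The lid spans pixels (262–380, 98–220), with the bar vertical at x≈279 and the hinge posts on the right. Bar centre is (0.484,-0.154) and yaw is -11.4°. The next step is a 45° pitched pre-grasp, followed by the arc.

```bash
cat >> h.py <<'E'
YAW=np.radians(-11.4); XB=np.array([np.cos(YAW),np.sin(YAW),0]); ZW=np.array([0,0,1.]); YB=np.cross(ZW,XB)
CEN=np.array([.5395,-.1652,0]); HINGE=CEN+.076*XB+.086*ZW
def bar(th):
    a=np.arctan2(48,-132)-th; r=np.hypot(.132,.048); return HINGE+r*(np.cos(a)*XB+np.sin(a)*ZW)
def Tp(G,p,off):
    p=np.radians(p); z=np.cos(p)*XB-np.sin(p)*ZW; y=np.sin(p)*XB+np.cos(p)*ZW
    T=np.eye(4); T[:3,:3]=np.c_[np.cross(y,z),y,z]; T[:3,3]=G+off*z; return T
E
python3 - <<'E'
from h import *
print(bar(0)); A=Tp(bar(0),45,-.075); print(A.round(3).tolist()); row(A); row(Tp(bar(0),45,.016),A)
E
```

```text
[ 0.48460481 -0.15413119  0.134     ]
[[0.198, 0.693, 0.693, 0.433], [0.98, -0.14, -0.14, -0.144], [0.0, 0.707, -0.707, 0.187], [0.0, 0.0, 0.0, 1.0]]
[0.0045, -0.053, 0.2245, -0.25, 0.0006, -0.0014]
[-0.0, 0.0, 0.182, -0.0, 0.0, -0.0]
```

Request:
play_rows --pt "0 -0.05 0 -0.05 0 -0.001 0.4" --pt "0 -0.05 0 -0.1 0 -0.001 0.4" --pt "0 -0.05 0.05 -0.15 0 -0.001 0.4" --pt "0.002 -0.053 0.1 -0.2 0 -0.001 0.4" --pt "0.004 -0.053 0.15 -0.25 0 -0.001 0.4" --pt "0.004 -0.053 0.2 -0.25 0 -0.001 0.4" --pt "0.004 -0.053 0.224 -0.25 0 -0.001 0.4" --pt "0.004 -0.053 0.224 -0.25 0 -0.001 0.4" --pt "0.004 -0.053 0.224 -0.25 0 -0.001 0.4" --pt "0.004 -0.053 0.224 -0.25 0 -0.001 0.4" --pt "0.004 -0.053 0.224 -0.25 0 -0.001 0.4"

```text
time: 11.8
ee_pos: [0.5552, -0.2292, 0.1911]
orientation: [0.274, 0.719, 0.593, 0.238]
contact_force: [0.0, -0.0, 0.6]
width: 0.398
grasp_force: 0.0
```

Run:
```python
from h import *
print(pose().round(4).tolist(), env.sense()["joints"].round(3)); row(Tp(bar(0),45,.016))
f=grab("side"); cv2.imwrite("pics/s2.png",cv2.resize(f["img"][130:330,180:400],None,fx=2,fy=2))
```

```text
[[0.1825, 0.7225, 0.6668, 0.5552], [0.9831, -0.1458, -0.111, -0.2292], [0.0171, 0.6758, -0.7369, 0.1911], [0.0, 0.0, 0.0, 1.0]] [-0.833 -0.841 -0.912  0.875  0.432  1.069]
[0.1191, -0.1997, 0.0053, -0.0138, -0.0073, -0.0002]
```

View pics/s2.png

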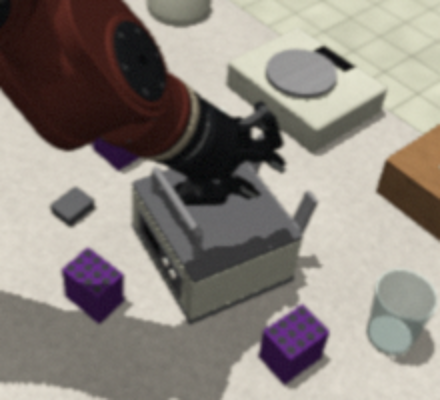

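The arm hit its q2 limit short of the pre-grasp: the tool hovers over the lid at about (230,190) in the crop, and nothing is touched. I'll fit a quick kinematic model from the recorded poses to choose a feasible pitch.

```bash
cat > kin.py <<'E'
from h import *
from scipy.optimize import least_squares
Q=[[1.0903,.1046,.0966,1.5639,0,1.3531],[.124,-.043,-.041,1.575,0,.36],[-.591,-.225,-.096,1.701,0,1.184],[-.833,-.841,-.912,.875,.432,1.069]]
X=[[.1557,.5791,.2306],[.5147,.1948,.2375],[.4581,-.1512,.2993],[.5552,-.2292,.1911]]
Rz=lambda a:R.from_euler('z',a).as_matrix(); Ry=lambda a:R.from_euler('y',a).as_matrix()
S5=1
def fk(q,p):
    r0,a2,a3,b,h,L1,L2,d=p
    w=Ry(q[1]); f=Ry(q[1]-q[2]); g=Ry(q[1]-q[2]+q[3]); k=g@Rz(S5*q[4])
    x=np.array([r0,d,h])+w@[0,0,a2]+f@[a3,0,b]+g@[L1,0,0]+k@[L2,0,0]
    A=Rz(q[0]); z=A@k@[1,0,0]
    y=A@k@R.from_euler('x',q[5]).as_matrix()@[0,1,0]
    return A@x,np.c_[np.cross(y,z),y,z]
def fit():
    global S5; best=None
    for S5 in (1,-1):
        s=least_squares(lambda p:np.r_[np.concatenate([fk(q,p)[0]-x for q,x in zip(Q,X)])*1000,(p-[0,.35,.4,0,.2,.1,.15,.13])*.5],[0,.35,.4,0,.2,.1,.15,.13])
        if best is None or s.cost<best[0]: best=(s.cost,S5,s.x)
    S5=best[1]; return best
LO=np.array([-2.99,-.84,-1.1,-1.84,-1.51,-3.14]);HI=np.array([2.99,1.86,1.16,2.11,1.56,3.14])
def ik(T,p,q0):
    s=least_squares(lambda q:np.r_[(fk(q,p)[0]-T[:3,3])*1000,(fk(q,p)[1]-T[:3,:3]).ravel()*200],q0,bounds=(LO+.02,HI-.02))
    return s.x,np.linalg.norm(s.fun)
E
python3 - <<'E'
from kin import *
c,s,p=fit(); print(c,s,p.round(4))
for q,x in zip(Q,X): print((fk(q,p)[0]-x).round(4))
print(fk(Q[3],p)[1].round(3), fk(Q[2],p)[1].round(3))
for th in (0,.5,1,1.4,1.7):
    for pt in (40,45,50,55,60,65,70,75,90):
        for off in (.016,-.03):
            q,e=ik(Tp(bar(th),pt,off),p,Q[3]); print(th,pt,off,round(e,2),q.round(2)) if e<3 and (th in(0,) or off>0) else None
E
```

```text
0.018116311292317562 1 [-0.0042  0.3376  0.5546  0.0413  0.3008  0.1395  0.3033  0.1296]
[-0.      0.     -0.0001]
[0.     0.     0.0001]
[-0. -0. -0.]
[ 0. -0. -0.]
[[ 0.182  0.722  0.667]
 [ 0.983 -0.145 -0.111]
 [ 0.016  0.676 -0.737]] [[ 0.203  0.979 -0.001]
 [ 0.979 -0.203  0.001]
 [ 0.    -0.001 -1.   ]]Traceback (most recent call last):
  File "<stdin>", line 8, in <module>
  File "kin.py", line 22, in ik
    s=least_squares(lambda q:np.r_[(fk(q,p)[0]-T[:3,3])*1000,(fk(q,p)[1]-T[:3,:3]).ravel()*200],q0,bounds=(LO+.02,HI-.02))
    return func(*args, **kwargs)
    raise ValueError("Initial guess is outside of provided bounds")
ValueError: Initial guess is outside of provided bounds
```

Run:
```python
from kin import *
c,s,p=fit()
for th in (0,.4,.8,1.2,1.5,1.7):
    for pt in range(50,150,10):
        o=[]
        for off in (.016,-.03):
            q,e=ik(Tp(bar(th),pt,off),p,Q[2]); o.append(round(e,1))
        print(th,pt,o,q.round(2))
```

```text
0 50 [np.float64(49.9), np.float64(66.3)] [-0.8  -0.82 -0.86  1.13  0.37  1.01]
0 60 [np.float64(14.2), np.float64(26.8)] [-0.73 -0.82 -0.84  1.17  0.24  1.08]
0 70 [np.float64(0.0), np.float64(0.0)] [-0.67 -0.71 -0.74  1.23  0.16  1.12]
0 80 [np.float64(0.0), np.float64(0.0)] [-0.61 -0.43 -0.52  1.32  0.07  1.16]
0 90 [np.float64(0.0), np.float64(0.0)] [-0.57 -0.18 -0.3   1.45  0.    1.2 ]
0 100 [np.float64(0.0), np.float64(0.0)] [-0.53  0.07 -0.07  1.59 -0.06  1.25]
0 110 [np.float64(0.0), np.float64(0.0)] [-0.5   0.31  0.16  1.75 -0.1   1.29]
0 120 [np.float64(0.0), np.float64(0.0)] [-0.47  0.56  0.41  1.93 -0.14  1.33]
0 130 [np.float64(0.0), np.float64(6.0)] [-0.46  0.79  0.64  2.09 -0.16  1.37]
0 140 [np.float64(23.9), np.float64(47.7)] [-0.45  0.81  0.62  2.09 -0.19  1.38]
0.4 50 [np.float64(33.8), np.float64(49.1)] [-0.75 -0.82 -0.79  1.13  0.34  1.08]
0.4 60 [np.float64(0.0), np.float64(8.5)] [-0.7  -0.82 -0.77  1.18  0.24  1.12]
0.4 70 [np.float64(0.0), np.float64(0.0)] [-0.64 -0.6  -0.59  1.26  0.15  1.15]
0.4 80 [np.float64(0.0), np.float64(0.0)] [-0.59 -0.34 -0.36  1.39 
[... 3057 characters left out ...]
(0.0)] [-0.55 -0.29 -0.37  0.99  0.17  1.27]
1.7 70 [np.float64(0.0), np.float64(0.0)] [-0.51 -0.06 -0.1   1.2   0.11  1.27]
1.7 80 [np.float64(0.0), np.float64(0.0)] [-0.49  0.18  0.18  1.41  0.05  1.29]
1.7 90 [np.float64(0.0), np.float64(0.0)] [-0.46  0.45  0.51  1.64  0.    1.31]
1.7 100 [np.float64(0.0), np.float64(0.0)] [-0.44  0.79  0.97  1.92 -0.04  1.33]
1.7 110 [np.float64(11.2), np.float64(30.8)] [-0.43  0.93  1.14  2.04 -0.07  1.34]
1.7 120 [np.float64(47.4), np.float64(70.6)] [-0.43  0.96  1.14  2.08 -0.1   1.35]
1.7 130 [np.float64(86.9), np.float64(110.3)] [-0.42  0.98  1.14  2.09 -0.13  1.36]
1.7 140 [np.float64(127.6), np.float64(151.2)] [-0.41  1.    1.12  2.09 -0.16  1.36]
```

Pitch ≥70° is feasible. I'll take a firm grip on the bar at 70° and turn the tool to 90° during the arc.

Run:
```python
from h import *
A=Tp(bar(0),70,-.06); row(A); row(Tp(bar(0),70,.017),A)
```

```text
[0.1223, -0.1551, -0.1375, 0.1251, -0.0073, 0.0014]
[-0.0, 0.0, 0.154, 0.0, 0.0, -0.0]
```

Request:
play_rows --pt "0.12 -0.155 -0.138 0.125 -0.007 0.0014 0.4" --pt "0.12 -0.155 -0.138 0.125 -0.007 0.0014 0.4" --pt "0.12 -0.155 -0.138 0.125 -0.007 0.0014 0.4" --pt "0.12 -0.155 -0.138 0.125 -0.007 0.0014 0.4" --pt "0.12 -0.155 -0.138 0.125 -0.007 0.0014 0.4" --pt "0.12 -0.155 -0.138 0.125 -0.007 0.0014 0.4" --pt "0.12 -0.155 -0.138 0.125 -0.007 0.0014 0.4" --pt "0.12 -0.155 -0.138 0.125 -0.007 0.0014 0.4"

```text
time: 12.65
ee_pos: [0.4641, -0.1518, 0.1903]
orientation: [0.135, 0.762, 0.623, 0.111]
contact_force: [1.0, -0.2, -0.0]
width: 0.402
grasp_force: 0.0
```

Run:
```python
from h import *
print(pose().round(4).tolist()); row(Tp(bar(0),70,-.06)); row(Tp(bar(0),70,.017))
```

```text
[[0.1984, 0.9205, 0.3365, 0.4641], [0.9801, -0.1867, -0.0673, -0.1518], [0.0008, 0.3431, -0.9393, 0.1903], [0.0, 0.0, 0.0, 1.0]]
[0.0036, 0.0001, -0.0001, 0.0004, -0.0002, -0.0003]
[0.0035, -0.0001, 0.1539, 0.0004, -0.0002, -0.0003]
```

Accurate. I'll descend along the tool axis and grip the bar.

Request:
play_rows --pt "0.003 0 0.03 0 0 0 0.4" --pt "0.003 0 0.06 0 0 0 0.4" --pt "0.003 0 0.09 0 0 0 0.4" --pt "0.003 0 0.12 0 0 0 0.4" --pt "0.003 0 0.14 0 0 0 0.4" --pt "0.003 0 0.154 0 0 0 0.4" --pt "0.003 0 0.154 0 0 0 0.4" --pt "0.003 0 0.154 0 0 0 0.3" --pt "0.003 0 0.154 0 0 0 0.2" --pt "0.003 0 0.154 0 0 0 0.1" --pt "0.003 0 0.154 0 0 0 0" --pt "0.003 0 0.154 0 0 0 0" --pt "0.003 0 0.154 0 0 0 0" --pt "0.003 0 0.154 0 0 0 0"

```text
time: 14.05
ee_pos: [0.49, -0.1553, 0.119]
orientation: [0.134, 0.762, 0.624, 0.11]
contact_force: [-8.0, 1.6, 3.8]
width: 0.096
grasp_force: 58.6
```

Run:
```python
from h import *
T=pose(); D=np.linalg.inv(Tp(bar(0),70,.017))@T; print(D.round(4).tolist(),env.sense()["contact_force"],env.sense()["moment"])
ths=np.r_[.03,.1,np.linspace(.2,1.5,14),1.57,1.63,1.67,1.7]
for th in ths:
    row(Tp(bar(th),70+20*th/1.7,.017),Tp(bar(0),70,.017))
```

```text
[[1.0, -0.0004, -0.0001, -0.0001], [0.0004, 1.0, -0.0001, 0.0], [0.0001, 0.0001, 1.0, -0.001], [0.0, 0.0, 0.0, 1.0]] [-7.9949571   1.59832146  3.77533375] [ 0.20318605  1.46922416 -0.00229905]
[0.0, 0.0053, -0.0064, 0.002, -0.0, -0.0]
[0.0, 0.0184, -0.0206, 0.0065, 0.0, -0.0]
[-0.0, 0.0388, -0.0392, 0.0131, 0.0, -0.0]
[0.0, 0.0609, -0.0556, 0.0196, 0.0, -0.0]
[0.0, 0.0845, -0.0697, 0.0261, -0.0, -0.0]
[0.0, 0.1094, -0.0813, 0.0327, 0.0, -0.0]
[-0.0, 0.1353, -0.0903, 0.0392, -0.0, -0.0]
[-0.0, 0.162, -0.0966, 0.0458, -0.0, -0.0]
[-0.0, 0.1892, -0.1001, 0.0523, 0.0, -0.0]
[0.0, 0.2166, -0.1009, 0.0588, 0.0, -0.0]
[-0.0, 0.2439, -0.0989, 0.0654, 0.0, -0.0]
[0.0, 0.2709, -0.0941, 0.0719, -0.0, 0.0]
[-0.0, 0.2972, -0.0865, 0.0784, 0.0, -0.0]
[0.0, 0.3226, -0.0764, 0.085, -0.0, -0.0]
[-0.0, 0.3469, -0.0637, 0.0915, -0.0, -0.0]
[-0.0, 0.3698, -0.0486, 0.098, -0.0, -0.0]
[0.0, 0.3848, -0.0366, 0.1026, 0.0, -0.0]
[0.0, 0.397, -0.0256, 0.1065, -0.0, -0.0]
[0.0, 0.4047, -0.0178, 0.1092, -0.0, 0.0]
[0.0, 0.4103, -0.0117, 0.1111, -0.0, -0.0]
```

Request:
play_rows --pt "0 0.005 -0.006 0.002 0 0 0" --pt "0 0.018 -0.021 0.0065 0 0 0" --pt "0 0.028 -0.03 0.01 0 0 0" --pt "0 0.039 -0.039 0.013 0 0 0" --pt "0 0.05 -0.0475 0.016 0 0 0" --pt "0 0.061 -0.0555 0.0195 0 0 0" --pt "0 0.061 -0.0555 0.0195 0 0 0"

```text
time: 14.75
ee_pos: [0.5081, -0.1589, 0.1557]
orientation: [0.11, 0.766, 0.627, 0.09]
contact_force: [-17.7, 2.3, 9.8]
width: 0.084
grasp_force: 59.9
```

Run:
```python
from h import *
T=pose(); print(T.round(4).tolist(),env.sense()["contact_force"],env.sense()["moment"],env.sense()["grasp_force"])
f=grab("top"); P=cloud(f); m=(abs(((P-CEN)@YB))<.08)&(abs((P-CEN)@XB+.03)<.045)&(P[...,2]<.2)
q=P[m]; u=(q-HINGE); x=-u@XB; z=u[:,2]
k=(z>.01)&(z<.07); print(k.sum(), np.polyfit(x[k],z[k],1))
T0=Tp(bar(.3),70+6/1.7,.017)
for th in [.36,.45,.55,.65,.75,.85,.95,1.05,1.15,1.25,1.35,1.43,1.5,1.57,1.62,1.66,1.7]: row(Tp(bar(th),70+20*th/1.7,.017),T0)
```

```text
[[0.1982, 0.9407, 0.2754, 0.5081], [0.9802, -0.1902, -0.0557, -0.1589], [0.0, 0.2809, -0.9597, 0.1557], [0.0, 0.0, 0.0, 1.0]] [-17.70799946   2.2648767    9.81662806] [4.86347692e-01 3.25882386e+00 1.44270082e-04] 59.88321840763092
727 [0.30883331 0.00758949]
[-0.0, 0.0134, -0.0096, 0.0039, -0.0, 0.0]
[-0.0, 0.0346, -0.0224, 0.0098, -0.0, 0.0]
[-0.0, 0.0594, -0.0342, 0.0163, -0.0, 0.0]
[-0.0, 0.0852, -0.0435, 0.0229, -0.0, 0.0]
[-0.0, 0.1118, -0.0501, 0.0294, -0.0, 0.0]
[-0.0, 0.139, -0.0539, 0.0359, -0.0, 0.0]
[-0.0, 0.1663, -0.055, 0.0425, -0.0, 0.0]
[-0.0, 0.1937, -0.0532, 0.049, -0.0, 0.0]
[-0.0, 0.2207, -0.0487, 0.0556, -0.0, 0.0]
[-0.0, 0.2471, -0.0415, 0.0621, -0.0, 0.0]
[0.0, 0.2726, -0.0316, 0.0686, -0.0, 0.0]
[-0.0, 0.2923, -0.0218, 0.0739, -0.0, 0.0]
[-0.0, 0.3087, -0.012, 0.0784, -0.0, 0.0]
[-0.0, 0.3245, -0.001, 0.083, -0.0, 0.0]
[-0.0, 0.3353, 0.0075, 0.0863, -0.0, 0.0]
[-0.0, 0.3435, 0.0147, 0.0889, -0.0, 0.0]
[-0.0, 0.3515, 0.0223, 0.0915, -0.0, 0.0]
```

The lid fit gives 0.30 rad, as planned, and the forces are moderate. Continuing.

Request:
play_rows --pt "0 0.013 -0.01 0.004 0 0 0" --pt "0 0.035 -0.022 0.01 0 0 0" --pt "0 0.059 -0.034 0.016 0 0 0" --pt "0 0.085 -0.0435 0.023 0 0 0" --pt "0 0.112 -0.05 0.0295 0 0 0" --pt "0 0.139 -0.054 0.036 0 0 0" --pt "0 0.166 -0.055 0.0425 0 0 0"

```text
time: 15.5
ee_pos: [0.5798, -0.1733, 0.2064]
orientation: [0.06, 0.772, 0.631, 0.049]
contact_force: [-6.0, 1.4, 12.9]
width: 0.089
grasp_force: 61.8
```

Run:
```python
from h import *
T0=Tp(bar(.95),70+20*.95/1.7,.017)
print((np.linalg.inv(T0)@pose()).round(4).tolist())
for th in [1.05,1.15,1.25,1.35,1.43,1.5,1.57,1.62,1.66,1.7,1.72]: row(Tp(bar(th),70+20*th/1.7,.017),T0)
```

```text
[[1.0, -0.0001, 0.0, -0.0], [0.0001, 1.0, 0.0003, 0.0006], [-0.0, -0.0003, 1.0, -0.0019], [0.0, 0.0, 0.0, 1.0]]
[0.0, 0.0273, -0.0019, 0.0065, 0.0, -0.0]
[0.0, 0.0547, -0.001, 0.0131, 0.0, -0.0]
[0.0, 0.0818, 0.0026, 0.0196, 0.0, 0.0]
[0.0, 0.1085, 0.009, 0.0261, 0.0, 0.0]
[0.0, 0.1292, 0.0161, 0.0314, 0.0, -0.0]
[0.0, 0.1469, 0.0236, 0.0359, 0.0, -0.0]
[0.0, 0.1639, 0.0324, 0.0405, 0.0, -0.0]
[0.0, 0.1757, 0.0394, 0.0438, 0.0, 0.0]
[0.0, 0.1849, 0.0455, 0.0464, 0.0, -0.0]
[0.0, 0.1938, 0.0519, 0.049, 0.0, -0.0]
[0.0, 0.1982, 0.0552, 0.0503, 0.0, -0.0]
```

Request:
play_rows --pt "0 0.027 -0.002 0.0065 0 0 0" --pt "0 0.055 -0.001 0.013 0 0 0" --pt "0 0.082 0.0026 0.0195 0 0 0" --pt "0 0.1085 0.009 0.026 0 0 0" --pt "0 0.129 0.016 0.0315 0 0 0" --pt "0 0.147 0.0235 0.036 0 0 0" --pt "0 0.164 0.0325 0.0405 0 0 0" --pt "0 0.176 0.0395 0.044 0 0 0" --pt "0 0.185 0.0455 0.0465 0 0 0" --pt "0 0.194 0.052 0.049 0 0 0" --pt "0 0.198 0.055 0.05 0 0 0" --pt "0 0.198 0.055 0.05 0 0 0"

```text
time: 16.7
ee_pos: [0.6803, -0.1936, 0.1935]
orientation: [-0.0, 0.774, 0.633, -0.0]
contact_force: [0.7, -0.4, 4.3]
width: 0.088
grasp_force: 62.5
```

Run:
```python
from h import *
T0=Tp(bar(1.72),70+20*1.72/1.7,.017)
print((np.linalg.inv(T0)@pose()).round(4).tolist(), env.sense()["contact_force"],env.sense()["joints"].round(2))
f=grab("side"); cv2.imwrite("pics/s3.png",cv2.resize(f["img"][100:320,200:420],None,fx=2,fy=2))
```

```text
[[1.0, 0.0001, 0.0005, 0.0], [-0.0001, 1.0, 0.0034, 0.0006], [-0.0005, -0.0034, 1.0, -0.0011], [0.0, 0.0, 0.0, 1.0]] [ 0.69973008 -0.37764168  4.32490579] [-0.46  0.44  0.42  1.55  0.    1.31]
```

View pics/s3.png

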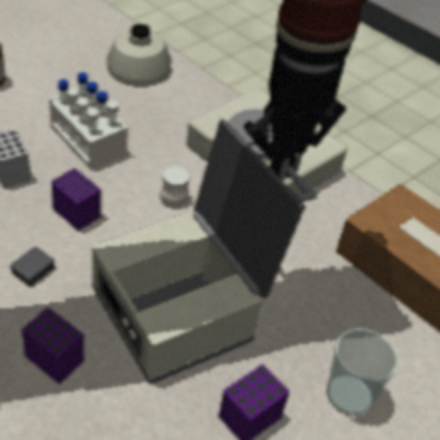

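The lid is past upright, with the bar held behind it around (290,180) in the crop. I'll release it and retract upward.

Request:
play_rows --pt "0 0 0 0 0 0 0.1" --pt "0 0 0 0 0 0 0.2" --pt "0 0 0 0 0 0 0.3" --pt "0 0 -0.01 0 0 0 0.3" --pt "0 0 -0.03 0 0 0 0.3" --pt "0 0 -0.06 0 0 0 0.3" --pt "0 0 -0.1 0 0 0 0.3" --pt "0 0 -0.14 0 0 0 0.3" --pt "0 0 -0.2 0 0 0 0.3" --pt "0 0 -0.26 0 0 0 0.3" --pt "0 0 -0.3 0 0 0 0.3" --pt "0 0 -0.3 0 0 0 0.3"

```text
time: 17.95
ee_pos: [0.6803, -0.1939, 0.3473]
orientation: [0.001, 0.774, 0.633, 0.001]
contact_force: [-0.5, 0.5, -0.4]
width: 0.299
grasp_force: 0.0
```

Run:
```python
from h import *
print(pose().round(4).tolist(), env.sense()["contact_force"])
# lid angle from side-view
f=grab("side"); P=cloud(f); u=P-HINGE; b=u@XB; z=u[...,2]
m=(abs(u@YB)<.07)&(z>.03)&(z<.13)&(b>-.03)&(b<.06)
k=np.polyfit(z[m],b[m],1); print(m.sum(),k,"angle",np.pi/2+np.arctan(k[0]))
A=Tdown(.40,.05,.35,35); row(A); row(Tdown(.5148,.1957,.12,-13.2+0),A)
```

```text
[[0.1977, 0.9803, 0.0028, 0.6803], [0.9803, -0.1977, -0.0014, -0.1939], [-0.0008, 0.003, -1.0, 0.3473], [0.0, 0.0, 0.0, 1.0]] [-0.50319692  0.52802838 -0.37914065]
1482 [2.37666179e-01 1.92086940e-04] angle 1.8041334271778147
[0.3671, -0.6459, -0.0105, 0.0002, 0.0002, -0.2578]
[0.107, 0.3552, 0.46, 0.0, 0.0, 0.2678]
```

The lid rests at 1.80 rad. I'll return to the block and grip across its 46 mm side.

Run:
```python
from h import *
A=Tdown(.5148,.1957,.20,-13.1); row(A)
```

```text
[0.6982, -0.4787, 0.2895, 0.0003, 0.0001, 0.0094]
```

Request:
play_rows --pt "0.35 -0.24 0 0 0 0.009 1" --pt "0.35 -0.24 0 0 0 0.009 1" --pt "0.35 -0.24 0 0 0 0.009 1" --pt "0.35 -0.24 0 0 0 0.009 1" --pt "0.698 -0.479 0.1 0 0 0.009 1" --pt "0.698 -0.479 0.2 0 0 0.009 1" --pt "0.698 -0.479 0.29 0 0 0.009 1" --pt "0.698 -0.479 0.29 0 0 0.009 1" --pt "0.698 -0.479 0.29 0 0 0.009 1" --pt "0.698 -0.479 0.29 0 0 0.009 1" --pt "0.698 -0.479 0.29 0 0 0.009 1" --pt "0.698 -0.479 0.29 0 0 0.009 1" --pt "0.698 -0.479 0.29 0 0 0.009 1"

```text
time: 19.3
ee_pos: [0.515, 0.1951, 0.2]
orientation: [-0.0, 0.783, 0.622, 0.0]
contact_force: [-0.9, 0.2, 0.1]
width: 0.999
grasp_force: 0.0
```

Run:
```python
from h import *
print(pose().round(4).tolist())
f=grab("wrist"); P=cloud(f); z=P[...,2]
m=((z>.052)&(z<.068)&(np.hypot(P[...,0]-.515,P[...,1]-.196)<.06)); q=P[m]; print(m.sum(),cv2.minAreaRect(q[:,:2].astype(np.float32)*1000))
row(Tdown(.5148,.1957,.027,-13.1))
```

```text
[[0.2265, 0.974, 0.0001, 0.515], [0.974, -0.2265, 0.0009, 0.1951], [0.0009, -0.0001, -1.0, 0.2], [0.0, 0.0, 0.0, 1.0]]
2268 ((515.2216186523438, 196.6600341796875), (62.036163330078125, 45.9822998046875), 76.8515396118164)
[0.0008, -0.0008, 0.3462, -0.0, -0.0003, -0.0001]
```

Request:
play_rows --pt "0.002 0 0.08 0 0 0 1" --pt "0.002 0 0.16 0 0 0 1" --pt "0.002 0 0.23 0 0 0 1" --pt "0.002 0 0.28 0 0 0 1" --pt "0.002 0 0.32 0 0 0 1" --pt "0.002 0 0.34 0 0 0 1" --pt "0.002 0 0.346 0 0 0 1" --pt "0.002 0 0.346 0 0 0 1" --pt "0.002 0 0.346 0 0 0 0" --pt "0.002 0 0.346 0 0 0 0" --pt "0.002 0 0.346 0 0 0 0" --pt "0.002 0 0.346 0 0 0 0" --pt "0.002 0 0.346 0 0 0 0" --pt "0.002 0 0.346 0 0 0 0" --pt "0.002 0 0.346 0 0 0 0" --pt "0.002 0 0.346 0 0 0 0" --pt "0.002 0 0.346 0 0 0 0"

```text
time: 21.05
ee_pos: [0.5147, 0.1973, 0.027]
orientation: [-0.0, 0.783, 0.622, 0.0]
contact_force: [0.9, -0.7, 5.4]
width: 0.529
grasp_force: 63.5
```

Request:
play_rows --pt "0 0 -0.02 0 0 0 0" --pt "0 0 -0.06 0 0 0 0" --pt "0 0 -0.12 0 0 0 0" --pt "0 0 -0.2 0 0 0 0" --pt "0 0 -0.28 0 0 0 0" --pt "0 0 -0.36 0 0 0 0" --pt "0 0 -0.44 0 0 0 0" --pt "0 0 -0.46 0 0 0 0" --pt "0 0 -0.46 0 0 0 0"

```text
time: 21.95
ee_pos: [0.5147, 0.1971, 0.2569]
orientation: [-0.0, 0.783, 0.622, 0.0]
contact_force: [-0.3, -0.7, -5.4]
width: 0.528
grasp_force: 62.8
```

Run:
```python
from h import *
print(pose().round(4).tolist())
row(Tdown(.46,-.15,.26,-11.4));
```

```text
[[0.2252, 0.9743, 0.0002, 0.5147], [0.9743, -0.2252, 0.0013, 0.1971], [0.0013, -0.0001, -1.0, 0.2569], [0.0, 0.0, 0.0, 1.0]]
[-0.701, 0.0497, -0.0071, -0.0, -0.0004, -0.009]
```

Request:
play_rows --pt "-0.1 0.007 -0.007 0 0 -0.009 0" --pt "-0.7 0.05 -0.007 0 0 -0.009 0" --pt "-0.7 0.05 -0.007 0 0 -0.009 0" --pt "-0.7 0.05 -0.007 0 0 -0.009 0" --pt "-0.7 0.05 -0.007 0 0 -0.009 0" --pt "-0.7 0.05 -0.007 0 0 -0.009 0" --pt "-0.7 0.05 -0.007 0 0 -0.009 0" --pt "-0.7 0.05 -0.007 0 0 -0.009 0" --pt "-0.7 0.05 -0.007 0 0 -0.009 0" --pt "-0.7 0.05 -0.007 0 0 -0.009 0" --pt "-0.7 0.05 -0.007 0 0 -0.009 0" --pt "-0.7 0.05 -0.007 0 0 -0.009 0"

```text
time: 23.15
ee_pos: [0.4598, -0.1485, 0.2587]
orientation: [-0.001, 0.773, 0.634, -0.0]
contact_force: [-0.7, 0.9, -4.5]
width: 0.529
grasp_force: 63.4
```

Run:
```python
from h import *
T=pose();print(T.round(4).tolist())
f=grab("wrist"); save(f,"w4"); P=cloud(f); z=P[...,2]
zt=((P-T[:3,3])@T[:3,:3])   # tool frame
h=(abs(zt[...,0])<.06)&(abs(zt[...,1])<.023)&(zt[...,2]>-.06)&(zt[...,2]<.05)
print("block-in-tool z hist",np.histogram(zt[h][:,2],bins=11,range=(-.06,.05)))
u=P-CEN; b=u@XB; l=u@YB
def edges(nm,P,z):
    u=P-CEN; b=u@XB; l=u@YB
    for b0 in np.arange(-.06,.061,.02):
        m=(abs(b-b0)<.008)&(abs(l)<.08)
        fl=m&(abs(z-.010)<.008); rim=m&(abs(z-.085)<.006)
        lf=l[rim&(l>0)]; lr=l[rim&(l<0)]
        print(nm,round(b0,2),"floor",np.percentile(l[fl],[1,99]).round(4) if fl.sum()>20 else None,"rim left min",lf.min().round(4) if len(lf)>5 else None,"right max",lr.max().round(4) if len(lr)>5 else None)
edges("wrist",P,z)
f=grab("top"); Q=cloud(f); edges("top",Q,Q[...,2])
m=(abs(z-.085)<.005)&(abs(l)<.1)&(b>-.09)&(b<.06); print(cv2.minAreaRect(P[m][:,:2].astype(np.float32)*1000))
```

```text
[[0.1957, 0.9807, -0.0022, 0.4598], [0.9807, -0.1957, 0.0013, -0.1485], [0.0009, -0.0024, -1.0, 0.2587], [0.0, 0.0, 0.0, 1.0]]
block-in-tool z hist (array([   78,    65, 10216,   746,   625,   508,   404,   347,   144,
           0,     0]), array([-0.06, -0.05, -0.04, -0.03, -0.02, -0.01,  0.  ,  0.01,  0.02,
        0.03,  0.04,  0.05]))
wrist -0.06 floor [-0.0349  0.0241] rim left min 0.036 right max None
wrist -0.04 floor [-0.0349  0.0242] rim left min 0.0361 right max None
wrist -0.02 floor [-0.0356  0.0241] rim left min 0.0361 right max -0.0347
wrist 0.0 floor [-0.0356  0.0243] rim left min 0.0351 right max -0.0347
wrist 0.02 floor [-0.0357  0.0229] rim left min 0.035 right max -0.0346
wrist 0.04 floor [-0.0355  0.0231] rim left min 0.034 right max -0.0349
wrist 0.06 floor [-0.0355  0.0231] rim left min 0.0339 right max -0.0347
top -0.06 floor None rim left min 0.0336 right max None
top -0.04 floor [0.0069 0.0273] rim left min 0.0335 right max None
top -0.02 floor [-0.0023  0.0275] rim left min 0.0343 right max None
top 0.0 floor [-0.0101  0.0271] rim left min 0.0337 right max None
top 0.02 floor [-0.0167  0.027 ] rim left min 0.0338 right max None
top 0.04 floor [-0.0244  0.027 ] rim left min 0.0341 right max None
top 0.06 floor [-0.0324  0.0265] rim left min 0.0335 right max None
((532.1583251953125, -164.06875610351562), (169.03700256347656, 135.90003967285156), 78.99713134765625)
```

View pics/w4.png

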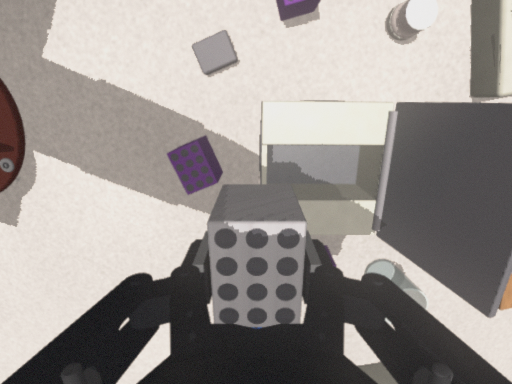

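The wrist view shows the open slot at (265–390,145–200) and the held block at (210–305,185–322). The slot centre matches my estimate to within 1 mm. Next I'll measure the block's offset in the tool frame.

Run:
```python
from h import *
T=pose(); f=grab("wrist"); P=cloud(f)
t=((P-T[:3,3])@T[:3,:3]); m=(abs(t[...,2]+.033)<.004)&(abs(t[...,0])<.05)&(abs(t[...,1])<.035)
m=cv2.morphologyEx(m.astype(np.uint8),cv2.MORPH_OPEN,np.ones((5,5)))
n,l,st,c=cv2.connectedComponentsWithStats(m); i=1+np.argmax(st[1:,4]); q=t[l==i]
r=cv2.minAreaRect(q[:,:2].astype(np.float32)*1000); print(r, np.percentile(q,[1,50,99],axis=0).round(4).tolist())
g=(abs(t[...,1])<.012)&(abs(t[...,2]+.033)<.004)&(abs(t[...,0])<.05); print(np.percentile(t[g][:,0],[.5,99.5]))
for dz in (.15,.037+.0): 
    X=CEN.copy(); row(Tdown(X[0],X[1],dz,-11.4))
```

```text
((-0.5288105010986328, -0.026193618774414062), (58.41150665283203, 62.69071578979492), 89.87847900390625) [[-0.0291, -0.0234, -0.0356], [0.0055, -0.0003, -0.0341], [0.0302, 0.0229, -0.0304]]
[-0.03037225  0.03030551]
[-0.0005, 0.1631, 0.2176, -0.0006, -0.0002, 0.0004]
[-0.0007, 0.1635, 0.4436, -0.0006, -0.0002, 0.0004]
```

Request:
play_rows --pt "-0.001 0.05 0.03 -0.0006 0 0.0004 0" --pt "-0.001 0.1 0.06 -0.0006 0 0.0004 0" --pt "-0.001 0.14 0.09 -0.0006 0 0.0004 0" --pt "-0.001 0.163 0.13 -0.0006 0 0.0004 0" --pt "-0.001 0.163 0.17 -0.0006 0 0.0004 0" --pt "-0.001 0.163 0.2 -0.0006 0 0.0004 0" --pt "-0.001 0.163 0.218 -0.0006 0 0.0004 0" --pt "-0.001 0.163 0.218 -0.0006 0 0.0004 0" --pt "-0.001 0.163 0.218 -0.0006 0 0.0004 0" --pt "-0.001 0.163 0.218 -0.0006 0 0.0004 0" --pt "-0.001 0.163 0.218 -0.0006 0 0.0004 0"

```text
time: 24.4
ee_pos: [0.5397, -0.1664, 0.1509]
orientation: [0.001, 0.774, 0.633, 0.0]
contact_force: [0.2, -0.2, -4.5]
width: 0.528
grasp_force: 63.8
```

Run:
```python
from h import *
T=pose();print(T.round(4).tolist(),((T[:3,3]-CEN)@YB).round(4)); row(Tdown(CEN[0],CEN[1],.037,-11.4))
f=grab("top"); P=cloud(f); u=P-CEN; l=u@YB; b=u@XB; z=P[...,2]
f=grab("wrist"); P=cloud(f); u=P-CEN; l=u@YB; b=u@XB; z=P[...,2]
for b0 in (-.05,-.04,.04,.05):
    m=(abs(b-b0)<.006)&(abs(z-.085)<.006); print(b0,l[m&(l>0)&(l<.1)].min() if (m&(l>0)).any() else None, l[m&(l<0)&(l>-.1)].max() if (m&(l<0)&(l>-.1)).any() else None)
m=(abs(z-(T[2,3]+.033))<.005)&(abs(b)<.012)&(abs(l)<.05); print("block",np.percentile(l[m],[.5,99.5]))
```

```text
[[0.1989, 0.98, 0.0014, 0.5397], [0.98, -0.1989, -0.0002, -0.1664], [0.0001, 0.0014, -1.0, 0.1509], [0.0, 0.0, 0.0, 1.0]] -0.0012
[0.0023, -0.0011, 0.2278, 0.0004, -0.0, -0.0004]
-0.05 0.03526906656723145 -0.03475605925280254
-0.04 0.035270754922481384 None
0.04 0.035043902585226376 None
0.05 0.034931812705908144 -0.034907127342104945
block [-0.03150092  0.02918437]
```

Request:
play_rows --pt "0.0024 0 0 0 0 0 0" --pt "0.0024 0 0.02 0 0 0 0" --pt "0.0024 0 0.045 0 0 0 0" --pt "0.0024 0 0.07 0 0 0 0" --pt "0.0024 0 0.095 0 0 0 0" --pt "0.0024 0 0.11 0 0 0 0"

```text
time: 25.1
ee_pos: [0.5386, -0.1644, 0.0926]
orientation: [-0.001, 0.774, 0.633, -0.0]
contact_force: [-0.3, -0.0, -4.8]
width: 0.529
grasp_force: 63.9
```

Request:
play_rows --pt "0 0 0.02 0 0 0 0" --pt "0 0 0.04 0 0 0 0" --pt "0 0 0.06 0 0 0 0" --pt "0 0 0.08 0 0 0 0" --pt "0 0 0.095 0 0 0 0" --pt "0 0 0.105 0 0 0 0" --pt "0 0 0.112 0 0 0 0" --pt "0 0 0.112 0 0 0 0"

```text
time: 25.9
ee_pos: [0.5393, -0.1648, 0.0385]
orientation: [-0.0, 0.774, 0.633, 0.0]
contact_force: [-0.9, 0.6, -4.0]
width: 0.529
grasp_force: 63.9
```

Request:
play_rows --pt "0 0 0.002 0 0 0 0" --pt "0 0 0.004 0 0 0 0" --pt "0 0 0.005 0 0 0 0"

```text
time: 26.2
ee_pos: [0.5398, -0.1651, 0.037]
orientation: [0.0, 0.774, 0.633, 0.0]
contact_force: [-1.6, 1.2, 3.2]
width: 0.528
grasp_force: 64.8
```

The block touches the floor. I'll release it and retract straight up.

Request:
play_rows --pt "0 0 0 0 0 0 0.6" --pt "0 0 0 0 0 0 0.7" --pt "0 0 0 0 0 0 0.8" --pt "0 0 0 0 0 0 0.8" --pt "0 0 0 0 0 0 0.8" --pt "0 0 -0.04 0 0 0 0.8" --pt "0 0 -0.1 0 0 0 0.8" --pt "0 0 -0.18 0 0 0 0.8" --pt "0 0 -0.26 0 0 0 0.8" --pt "0 -0.02 -0.34 0 0 0 0.8" --pt "0 -0.06 -0.42 0 0 0 0.8" --pt "0 -0.1 -0.5 0 0 0 0.8" --pt "0 -0.16 -0.5 0 0 0 0.8" --pt "0 -0.16 -0.5 0 0 0 0.8" --pt "0 -0.16 -0.5 0 0 0 0.8" --pt "0 -0.16 -0.5 0 0 0 0.8"

```text
time: 27.8
ee_pos: [0.4613, -0.1492, 0.2858]
orientation: [-0.001, 0.774, 0.633, 0.0]
contact_force: [0.2, 0.6, -1.4]
width: 0.799
grasp_force: 0.0
```

Run:
```python
from h import *
f=grab("wrist"); P=cloud(f); u=P-CEN; l=u@YB; b=u@XB; z=P[...,2]
m=(z>.05)&(z<.08)&(abs(l)<.036)&(abs(b)<.045); q=np.c_[b[m],l[m]]; print(m.sum(),cv2.minAreaRect(q.astype(np.float32)*1000),np.percentile(z[m],[10,50,90]))
f=grab("side"); cv2.imwrite("pics/s4.png",cv2.resize(f["img"][100:320,200:420],None,fx=2,fy=2)); P=cloud(f); u=P-HINGE; b=u@XB; z=u[...,2]
m=(abs(u@YB)<.07)&(z>.03)&(z<.13)&(b>-.03)&(b<.06)
print("lid",np.pi/2+np.arctan(np.polyfit(z[m],b[m],1)[0]), env.sense()["contact_force"], env.sense()["ee_pos"])
```

```text
1918 ((0.137054443359375, -2.418834686279297), (66.52777099609375, 89.90738677978516), 89.7464370727539) [0.0625803  0.07069522 0.07199323]
lid 1.8017548945164472 [ 0.31573707 -0.367122   -0.44543483] [ 0.46132994 -0.14915468  0.28561976]
```

View pics/s4.png

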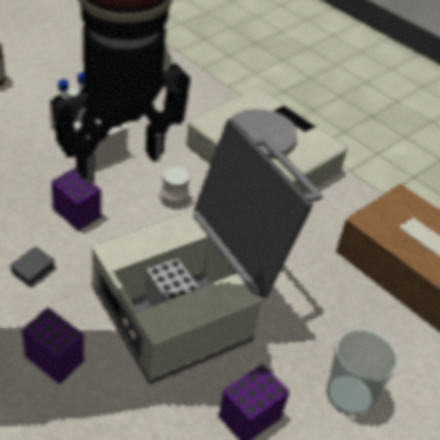

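The block sits in the slot with its holes up at (173,280), its top at about 0.071 m. The lid is open at 1.80 rad and the arm is clear, so I'm handing in.

```bash
python3 -c "
from station import env
print(env.job_done())"
```

```text
the job is handed in; nothing more can be done
None
```

The job is handed in (no verdict was returned): in the last camera check the block stood in the heater's slot, holes up, with its top at about 0.071 m. The lid was open on its stop at 1.80 rad, the arm was clear, and no other item was touched.

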